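# Push the tall sample jars back behind the rack's catches

### The arm

A 6-joint arm with a two-finger parallel gripper is mounted at the origin on the work surface. World frame = base frame: x ahead of the robot, y to its left, z up, the work surface at z = 0. Lengths are in mm, angles in rad, forces in N, time in s.
With the tool pointing down it reaches from about 350 to 775 mm from the base axis. Payload 7.3 kg.
Tool frame: the origin (TCP) lies at the very end of the fingers, on their centre line; the grasp point (between the pads) lies 19 mm behind it; x points along the fingers, z is the direction in which the jaws open and shut, and the axes are right-handed (so a half turn about x gives the same grasp; the last joint's range is limited). The gripper opens to 92 mm and grips with 3 to 60 N. Pads are 19 mm wide; open, the fingers measure 130 mm over their backs; the gripper's body (75 mm by 190 mm) begins 47 mm behind the grasp point.
Start: joints at [0.958, 0.342, 1.524, -0, 1.275, -0.146], TCP at [236.256, 468.858, 226.741] pointing down, gripper open.
Joint ranges: [-2.53, 2.53], [-0.77, 2.02], [0.04, 2.7], [-1, 4.14], [0.28, 2.66], [-3.11, 3.11]. Speed limits (rad/s): [2.57, 2.57, 3.14, 3.14, 3.14, 3.14].

### API

Orientations are given as [roll, pitch, yaw] about the fixed x, y, z axes, in that order (R = Rz(yaw) Ry(pitch) Rx(roll)).
In Python, from plant import * gives the robot as it stands.
- The arm moves only by the tool carry_out, never from a script. Its argument "rows" is a list of rows, each a list of 4 numbers: the shift along the world's x, y, z in mm, then the turn about the world's z in degrees. In form: [[x, y, z, twist], ...]. A call has 1 to 20 rows; each row is the pose to reach, as a shift and turn from the pose measured when the call began; what a row does not reach only later rows make up. A row lasts 1/12 s, in which the tool goes at most 41.7 mm and 7.16 degrees, less where a joint would pass 70% of its speed; a pose out of reach is approached as far as the arm can. A call with a gripper value outside its range is refused whole. "hand" is the finger opening in mm, from 0 to 91.8, set as the call begins (left out, the last holds). The fingers move at their own pace and stop on an object; the grip force is fixed at half the most. Time passes only in rows, so rows that repeat a pose let the fingers close. It gives the time, the measured TCP pose, the force and the opening at its end, in the units of the state.
- get_obs(): the state, without advancing time (a new reading comes with each control period).
- capture(name): name is "scene" or "side" or "wrist"; returns the picture (480x640x3 uint8, red, green, blue); there is no depth.
- camera_info(name): a dict with "camera_matrix" (3x3 intrinsics, pixels), "dist" ([k1, k2, p1, p2, k3] as OpenCV has them; the pictures are not rectified), "pose" (4x4, takes a point from camera to world coordinates); the wrist camera has in their place "mount" (4x4, takes a point from camera to tool coordinates, whose origin is the TCP and whose axes are the tool frame's). Camera axes: x right, y down, z forward; pixel columns grow to the right and rows downward; lengths in mm; the calibration is good to about 2 mm. A picture is of the moment at which its call begins: read the wrist's pose just before it. camera_info takes no time and is no camera call.
- close_job(): hands the job in, once; it reports no verdict.
The state is a dict: "time": time; "joint_positions": joint angles; "dq": joint speeds; "tau": joint torques, N m; "tool_pos": TCP position; "tcp_rot": TCP orientation; "contact_force": force on the tool from outside, world axes, zero at the start; "moment": the same for the moment, N m; "grip_width": finger opening in mm.
Only numpy, scipy, OpenCV 4.12 (cv2) and the standard library are available. Lean on these libraries where they do the work, as an engineer would, in place of code of your own. Each camera call takes 0.05 s, during which the arm holds its last target. There are 200 camera calls.

### The job

The sample jars have rolled down to the front of the sloped jar rack. With the fingertips, gently push each of the two tall jars up its gutter until it is past the sprung catch in the floor and stays held up there without rolling back. Roll them along the gutter without gripping or lifting them, and leave the short jar at the front and everything else on the bench where it is.

Things in the scene. Friction and masses are not known exactly. Their poses are not given: they have to be found in the camera images.
- gutter: Top of a fixed grey sheet-metal jar rack: three open gutters side by side, 196 mm long, 222 mm wide in all. x runs UP the slope (9 degrees, away from the robot), y across, z square to the floor; origin on the floor surface, mid-gutter of the middle one, 45 mm above the bench. Gutter centres at y = -73, 0, +73 mm, 70 mm wide inside; dividers 3 mm thick, 22 mm high.
- lip (a point): Middle of the top edge of the front lip at the low end of the gutters: in the gutter frame x = -101.5 mm, y = 0, 12 mm above the floor. The lip is 3 mm thick. A jar resting on it has its centre at x = -79 mm and overhangs the lip's inner face by 3 mm at mid-height, so a fingertip can be set down in front of the lip, tip above it, and pushed on over it.
- rear_stop (a point): Middle of the inner face of the rear stop, at floor level: gutter frame x = +90 mm, y = 0. The stop is 30 mm high. A jar pushed until its centre is at x = +59 to +66 mm (+66 touches the stop) is past its catch; let go, it rolls back onto the raised catch and stays with its centre near +54 mm. Let go sooner, it rolls down to the lip.
- jar_a_mid (a point): A straight-sided plastic sample jar, cream with a white screw lid, 48 mm in diameter, 66 mm long, 75 to 155 g, lying on its side across one of the three gutters (which one varies) against the front lip. It rolls freely. This point is its centre, 24 mm above the gutter floor; its axis lies along the gutter frame's y.
- jar_b_mid (a point): A straight-sided plastic sample jar, cream with a white screw lid, 48 mm in diameter, 66 mm long, 75 to 155 g, twin of jar_a, lying on its side across one of the three gutters (which one varies) against the front lip. It rolls freely. This point is its centre, 24 mm above the gutter floor; its axis lies along the gutter frame's y.
- jar_short_mid (a point): A short jar of the same make, also 48 mm in diameter but only 44 mm long, lying on its side at the front of the remaining gutter. It stays where it is. This point is its centre, 24 mm above the gutter floor.
- jar_a: The same tall jar as point jar_a_mid; origin at its centre (turns with the jar).
- jar_b: The same tall jar as point jar_b_mid; origin at its centre (turns with the jar).
- catch0 (a joint): Sprung one-way catch in the floor of the gutter at y = -73 mm: a steel flap 30 mm wide, ramping up from x = +7 mm (gutter frame) to a rounded nose at x = +35 mm, 10 mm above the floor. 0 = up (holding), about 0.28 = pressed level. A jar rolling up presses it down by its weight (under 1 N); it springs up behind the jar and a jar rolling back cannot press it.
- catch1 (a joint): Sprung one-way catch in the floor of the gutter at y = 0 mm: a steel flap 30 mm wide, ramping up from x = +7 mm (gutter frame) to a rounded nose at x = +35 mm, 10 mm above the floor. 0 = up (holding), about 0.28 = pressed level. A jar rolling up presses it down by its weight (under 1 N); it springs up behind the jar and a jar rolling back cannot press it.
- catch2 (a joint): Sprung one-way catch in the floor of the gutter at y = 73 mm: a steel flap 30 mm wide, ramping up from x = +7 mm (gutter frame) to a rounded nose at x = +35 mm, 10 mm above the floor. 0 = up (holding), about 0.28 = pressed level. A jar rolling up presses it down by its weight (under 1 N); it springs up behind the jar and a jar rolling back cannot press it.
- bottle: Amber glass bottle, 58 mm in diameter and 125 mm high, standing beside the rack on the robot's left; origin at the centre of its underside.
- beaker: Open beaker, 68 mm in diameter and 90 mm high, standing beside the rack on the robot's right; origin at the centre of its underside.
- dishes: Stack of three culture dishes, 90 mm in diameter and 45 mm high, behind the rack; origin at the centre of its underside.
- tape: Roll of tape lying flat, 96 mm in diameter and 19 mm high; origin at the centre of its underside.
- marker: Marker pen lying on the bench, about 140 mm long and 15 mm thick; origin under the middle of its barrel.
There are look-alikes about, which are no part of the job. What is shaped like the jar_a but pink or purple is not meant. Leave any green or purple look-alike of the jar_b alone.

How it is judged (in metres and radians):
At the end, for the whole second after the job is handed in: Both tall jars lie still on their gutter floors behind the catches (centre 46 to 72 mm up the slope from the gutter origin, 18 to 30 mm above the floor); all catches are up (below 0.06 rad); the short jar lies at the front, within 15 mm of where it was (x of jar_a_mid in the frame of gutter between 0.046 and 0.072 m and z of jar_a_mid in the frame of gutter between 0.018 and 0.03 m and linear speed of each of jar_a, jar_b below 0.02 m/s and x of jar_b_mid in the frame of gutter between 0.046 and 0.072 m and z of jar_b_mid in the frame of gutter between 0.018 and 0.03 m and value of joint each of catch0, catch1, catch2 below 0.06 rad and x of jar_short_mid in the frame of gutter below -0.065 m and distance of jar_short_mid from where it was at the start of the episode below 0.015 m); the robot touches nothing.
It fails at once if a jar is lifted off the floor of its gutter (z of any of jar_a_mid, jar_b_mid, jar_short_mid in the frame of gutter above 0.044 m).
It fails at once if a tall jar is squeezed or rammed with more than 40 N, or flung faster than 0.8 m/s (linear speed of any of jar_a, jar_b above 0.8 m/s or contact force between the fingers and jar_a above 40 N or contact force between the fingers and jar_b above 40 N).
It fails at once if the short jar is pushed from its place (distance of jar_short_mid from where it was at the start of the episode above 0.02 m).
It fails at once if something else on the bench is pushed from its place or knocked over (distance of any of bottle, beaker, dishes, tape, marker from where it was at the start of the episode above 0.025 m or angle between any of bottle, beaker's own z axis and vertical above 0.4 rad).
It also fails if it takes over 51 s, if anything falls off the work surface, if the arm or the gripper's body presses on something with over 40 N, if the wrist force passes 120 N, or if a joint passes its speed limit or range.

## Working session

There is one attempt and no reset: what is moved stays moved. The work goes in short steps, Python scripts to look and compute and a tool call to move; the robot and the scene stay as the last step left them, time stands still between calls to the robot, and variables do not carry over. Pictures are saved under pics/ and viewed, about 8 in all and at most 12, crops included, and the job is handed in when it is done.

Besides the shell and the picture viewer there is one more tool, called after ">>>" by a JSON object that holds its "op" and its "data". carry_out: Moves the arm, as the interface text tells. Its arguments: {"type":"object","properties":{"rows":{"type":"array"},"hand":{"type":"number"}},"required":["rows"]}

```bash
mkdir -p pics
python3 - <<'E'
from plant import *
import cv2
o=get_obs();print(o['time'],o['tool_pos'],o['tcp_rot'],o['grip_width'])
for n in("scene","side"):
    cv2.imwrite(f"pics/{n}0.png",capture(n)[...,::-1]); c=camera_info(n);print(n,c)
print(camera_info("wrist"))
E
```

```text
0.0 [236.01665422 468.50980964 226.03933227] [ 3.00268825  1.56923358 -2.17649994] 91.62395631396936
scene {'camera_matrix': array([[612.25341021,   0.        , 321.05476972],
       [  0.        , 612.25341021, 231.46871509],
       [  0.        ,   0.        ,   1.        ]]), 'dist': array([0.03090759, 0.        , 0.        , 0.        , 0.        ]), 'pose': array([[-8.01169656e-01,  4.25188279e-01, -4.21120065e-01,
         1.20778719e+03],
       [ 5.98389155e-01,  5.60258881e-01, -5.72748117e-01,
         8.45712160e+02],
       [-7.58953011e-03, -7.10862092e-01, -7.03290470e-01,
         1.14349241e+03],
       [ 0.00000000e+00,  0.00000000e+00,  0.00000000e+00,
         1.00000000e+00]])}
side {'camera_matrix': array([[577.70672639,   0.        , 321.92531097],
       [  0.        , 577.70672639, 246.49151696],
       [  0.        ,   0.        ,   1.        ]]), 'dist': array([-0.17845264,  0.        ,  0.        ,  0.        ,  0.        ]), 'pose': array([[ 8.24081296e-01, -3.43707707e-01,  4.50283278e-01,
        -6.83621848e+01],
       [-5.66164082e-01, -5.25927889e-01,  6.34711026e-01,
        -8.61244353e+02],
       [ 1.86614623e-02, -7.77987704e-01, -6.28002295e-01,
         9.09010027e+02],
       [ 0.00000000e+00,  0.00000000e+00,  0.00000000e+00,
         1.00000000e+00]])}
{'camera_matrix': array([[410.14870226,   0.        , 316.25759151],
       [  0.        , 410.14870226, 237.92820791],
       [  0.        ,   0.        ,   1.        ]]), 'dist': array([0.02287761, 0.        , 0.        , 0.        , 0.        ]), 'mount': array([[-2.75104216e-04, -2.63724416e-01,  9.64598028e-01,
        -1.57630534e+02],
       [ 7.09536400e-04, -9.64597874e-01, -2.63724172e-01,
         7.00857466e+01],
       [ 9.99999710e-01,  6.11865781e-04,  4.52487015e-04,
        -8.08176543e-01],
       [ 0.00000000e+00,  0.00000000e+00,  0.00000000e+00,
         1.00000000e+00]])}
```

View pics/scene0.png

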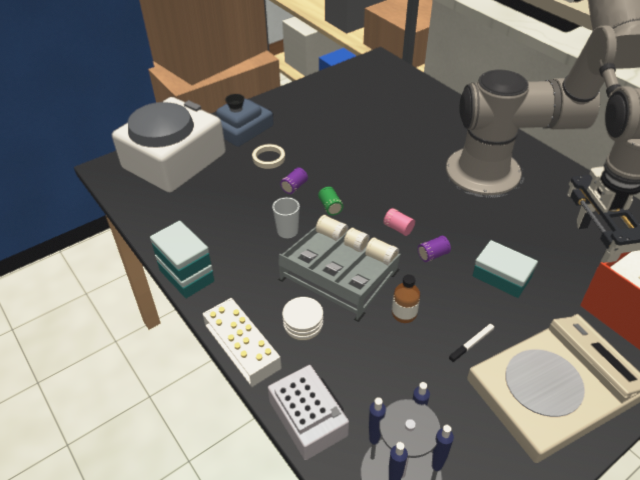

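View pics/side0.png

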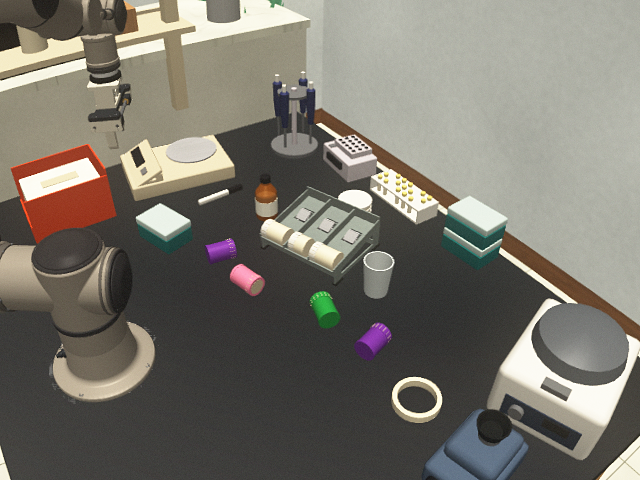

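The two views show the rack (scene ~340,262; side ~320,230) with three cream jars at its front. Look-alikes lying loose on the bench are purple (435,248), pink (399,222), green (330,200) and purple (294,180) in the scene view. I'll enlarge the rack in both views to pick corners and tell the short jar from the tall ones.

Run:
```python
import cv2,numpy as np
for n,x,y,w,h in(("scene",272,208,136,104),("side",252,180,136,102)):
    im=cv2.imread(f"pics/{n}0.png")[y:y+h,x:x+w]
    s=5.8; im=cv2.resize(im,None,fx=s,fy=s,interpolation=cv2.INTER_CUBIC)
    for i in range(0,w,20): cv2.putText(im,str(x+i),(int((i+.5)*s),10),0,.4,(0,255,255)); cv2.line(im,(int((i+.5)*s),12),(int((i+.5)*s),int(h*s)),(0,255,255),1) if 0 else cv2.line(im,(int((i+.5)*s),12),(int((i+.5)*s),22),(0,255,255),1)
    for i in range(0,h,20): cv2.putText(im,str(y+i),(10,int((i+.5)*s)+4),0,.4,(0,255,255)); cv2.line(im,(0,int((i+.5)*s)),(8,int((i+.5)*s)),(0,255,255),1)
    cv2.imwrite(f"pics/{n}c.png",im)
```

```text
(no output)
```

View pics/scenec.png

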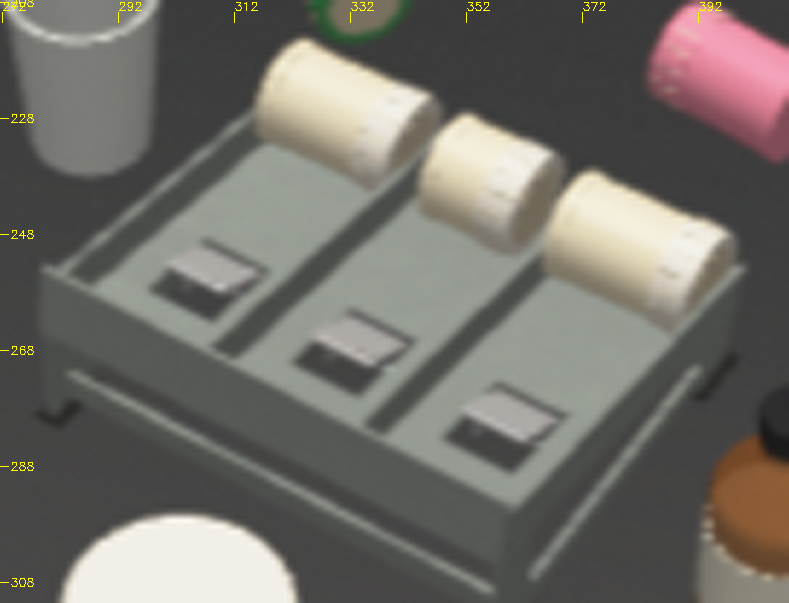

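View pics/sidec.png

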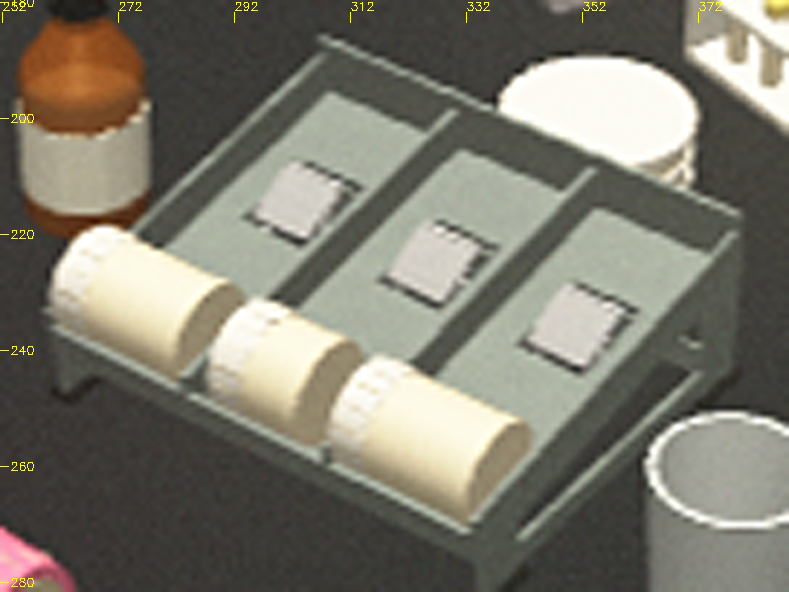

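Middle jar is the short one: its body plus lid is about 140 crop px long, against about 190 for the outer two (scene crop, at 490,185). The tall jars are in the y = ±73 gutters. Next I fit the rack pose from the picked corners and catch edges.

```bash
cat > h.py <<'E'
import numpy as np,cv2
from scipy.spatial.transform import Rotation as R
from scipy.optimize import least_squares
def proj(c,P,pose=None):
    T=np.linalg.inv(c['pose'] if pose is None else pose)
    return cv2.projectPoints(np.asarray(P,float),cv2.Rodrigues(T[:3,:3])[0],T[:3,3],c['camera_matrix'],c['dist'])[0][:,0]
def gut(p): # x,y,z,yaw,slope
    return R.from_euler('ZY',[p[3],-p[4]]).as_matrix(),p[:3]
E
python3 - <<'E'
from plant import *
from h import *
cs={n:camera_info(n) for n in("scene","side")}
def pts(l,o): return np.array([q[0] for q in l],float),(np.array([q[1] for q in l])+.5)/5.8-.5+o
S=[((93,-111,30),(45,265)),((93,111,30),(515,508)),
((35,-88,10),(163,270)),((35,-58,10),(217,293)),((35,-15,10),(310,338)),((35,15,10),(362,366)),((35,58,10),(460,412)),((35,88,10),(510,438)),
((7,-88,0),(205,240)),((7,-58,0),(265,268)),((7,-15,0),(352,312)),((7,15,0),(412,340)),((7,58,0),(500,385)),((7,88,0),(565,413))]
D=[((91.5,111,30),(322,38)),((91.5,-111,30),(740,215)),((90,108,0),(330,93)),((90,35,0),(462,150)),((90,-38,0),(597,208)),
((7,88,0),(250,203)),((7,58,0),(300,242)),((35,88,10),(305,163)),((35,58,10),(352,190)),
((7,15,0),(385,265)),((7,-15,0),(435,303)),((35,15,10),(437,223)),((35,-15,10),(487,245)),
((7,-58,0),(525,327)),((7,-88,0),(572,368)),((35,-58,10),(575,285)),((35,-88,10),(625,310)),
((-103,-111,12),(470,530))]
A=pts(S,[272,208]);B=pts(D,[252,180])
def f(p):
    M,t=gut(p); return np.r_[(proj(cs['scene'],A[0]@M.T+t)-A[1]).ravel(),(proj(cs['side'],B[0]@M.T+t)-B[1]).ravel()]
for fs in(1,0):
    r=least_squares(lambda q:f(np.r_[q[:4],q[4] if not fs else np.radians(9)]),[550,0,45,0,.157],loss='soft_l1',x_scale=[100,100,100,1,1])
    p=r.x; print(np.round(p,3),r.cost)
    if fs: p[4]=np.radians(9); np.save('g.npy',p); e=f(p).reshape(-1,2);print(np.round(e,1).tolist())
M,t=gut(p)
for q in([-79,73,24],[-79,-73,24],[-79,0,24],[-101.5,0,12],[60,73,24],[60,-73,24]): print(q,np.round(M@q+t,1))
E
```

```text
[5.83459e+02 6.31710e+01 4.53920e+01 3.26000e-01 1.57000e-01] 28.667303486303695
[[-1.0, 0.3], [-2.3, -0.5], [0.4, -2.0], [1.1, -0.9], [-0.2, -1.2], [1.4, -0.7], [-0.2, -0.9], [2.1, 0.1], [-0.5, 0.8], [-0.9, 0.9], [-1.3, 0.6], [-1.3, 1.0], [-1.3, 0.8], [-1.7, 1.4], [-0.2, -0.4], [-0.1, 0.2], [0.0, -0.4], [-0.3, -0.4], [-0.2, -0.1], [0.2, 1.7], [0.9, -0.7], [-2.9, -0.6], [-1.7, -1.1], [-0.1, 1.7], [1.0, -0.3], [-2.7, -0.6], [-1.6, 0.1], [-0.3, 2.2], [1.8, -0.1], [-2.5, -0.3], [-0.9, 0.0], [0.1, 1.7]]
[5.83085e+02 6.30470e+01 4.67860e+01 3.27000e-01 1.21000e-01] 26.255307761372652
[-79, 73, 24] [482.6 106.   61.1]
[-79, -73, 24] [529.6 -32.2  61.1]
[-79, 0, 24] [506.1  36.9  61.1]
[-101.5, 0, 12] [486.3  30.2  46.4]
[60, 73, 24] [613.3 150.4  77.9]
[60, -73, 24] [660.2  12.1  77.9]
```

Run:
```python
from plant import *
from h import *
p=np.load('g.npy');M,t=gut(p);print(p)
for q in([-79,73,24],[-79,-73,24],[-101.5,0,12],[-101.5,73,12],[60,73,24],[60,-73,24]): print(q,np.round(M@q+t,1))
def ray(n,uv,z):
    c=camera_info(n);d=cv2.undistortPoints(np.float64([[uv]]),c['camera_matrix'],c['dist'])[0,0];T=c['pose']
    v=T[:3,:3]@np.r_[d,1];return T[:3,3]+v*(z-T[2,3])/v[2]
# bottle cap top centre z=125; body
for n,uv,z in(("scene",(408.5,280),125),("side",(265.5,179),125),("scene",(286,204),90),("side",(378,259),90),("scene",(399,222),20),("scene",(435,248),20),("scene",(330,200),20),("scene",(303,312),45)):
    w=ray(n,uv,z);print(n,uv,np.round(w,0),'gutter',np.round(M.T@(w-t),0))
o=get_obs();Rt=R.from_euler('xyz',o['tcp_rot']).as_matrix();print(np.round(Rt,3), 'gutter x,y',np.round(M,3))
# residual check on jar: draw outlines of both tall jars
th=np.linspace(0,2*np.pi,40)
for n in("scene","side"):
    im=cv2.imread(f"pics/{n}0.png");c=camera_info(n);x,y=(272,208) if n=="scene" else (252,180)
    im=cv2.resize(im[y:y+102,x:x+136],None,fx=5,fy=5,interpolation=cv2.INTER_CUBIC)
    L=[np.c_[-79+24*np.cos(th),np.full(40,yy+s),24+24*np.sin(th)] for yy,h in((73,33),(-73,33),(0,22)) for s in(-h,h)]
    L+=[np.float64([[-103,-111,12],[-103,111,12],[93,111,30],[93,-111,30]]),np.float64([[90,-108,0],[90,-38,0],[-100,-38,0]]),np.float64([[-100,36.5,22],[90,36.5,22]])]
    for l in L:
        q=(proj(c,l@M.T+t)-[x,y]+.5)*5;cv2.polylines(im,[np.int32(q)],False,(0,0,255),1)
    cv2.imwrite(f"pics/{n}d.png",im)
a,b=[cv2.imread(f"pics/{n}d.png") for n in("scene","side")]
cv2.imwrite("pics/ov.png",cv2.resize(np.vstack([a,b]),None,fx=.58,fy=.58,interpolation=cv2.INTER_AREA))
```

```text
[5.83458722e+02 6.31712727e+01 4.53918119e+01 3.26420742e-01
 1.57079633e-01]
[-79, 73, 24] [482.6 106.1  56.7]
[-79, -73, 24] [529.4 -32.2  56.7]
[-101.5, 0, 12] [486.7  30.4  41.4]
[-101.5, 73, 12] [463.3  99.6  41.4]
[60, 73, 24] [612.6 150.1  78.5]
[60, -73, 24] [659.4  11.8  78.5]
scene (408.5, 280) [536. 253. 125.] gutter [ 28. 195.  76.]
side (265.5, 179) [528. 233. 125.] gutter [ 15. 179.  78.]
scene (286, 204) [ 589. -147.   90.] gutter [ -55. -201.   54.]
side (378, 259) [ 598. -138.   90.] gutter [ -43. -195.   52.]
scene (399, 222) [349.  27.  20.] gutter [-234.   41.   11.]
scene (435, 248) [341. 153.  20.] gutter [-203.  163.    6.]
scene (330, 200) [ 442. -153.   20.] gutter [-205. -159.    7.]
scene (303, 312) [737. 133.  45.] gutter [165.  17. -27.]
[[-0.001 -0.893  0.45 ]
 [-0.001  0.45   0.893]
 [-1.     0.    -0.001]] gutter x,y [[ 0.936 -0.321 -0.148]
 [ 0.317  0.947 -0.05 ]
 [ 0.156  0.     0.988]]
```

View pics/ov.png

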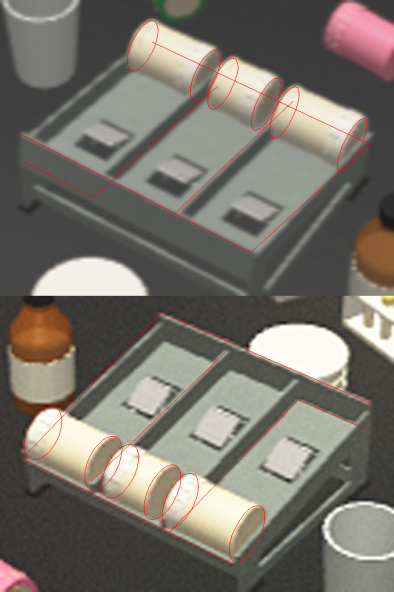

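The overlay fits both views: jars, lip and rear stop line up to about 2–3 mm, and the fitted floor height of 45.4 mm agrees with the text's 45. I'll push with closed fingers and the jaws along the gutter, so the wide hand body stays clear of the bottle. I start above the front of the left (+73) gutter.

>>> {"op": "carry_out", "data": {"rows": [[30,-60,0,-7],[60,-120,0,-14],[90,-185,0,-21],[120,-245,0,-28],[150,-307,0,-35],[175,-358,0,-42],[187,-382.5,-20,-44.5],[187,-382.5,-60,-44.5],[187,-382.5,-80,-44.5],[187,-382.5,-100,-44.5],[187,-382.5,-100,-44.5],[187,-382.5,-100,-44.5]], "hand": 0}}

```text
time: 1.1
tool_pos: [422.2, 82.1, 121.8]
tcp_rot: [3.004, 1.562, -2.956]
contact_force: [-0.6, 0.2, -0.5]
grip_width: 16.8
```

Run:
```python
from plant import *
from h import *
p=np.load('g.npy');M,t=gut(p)
capture("wrist");o=get_obs();im=capture("wrist")[...,::-1].copy();c=camera_info("wrist")
Rt=R.from_euler('xyz',o['tcp_rot']).as_matrix();T=np.eye(4);T[:3,:3]=Rt;T[:3,3]=o['tool_pos'];T=T@c['mount']
print(o['tool_pos'],o['grip_width'],np.round(Rt[:,2],3))
cv2.imwrite("pics/w1raw.png",im)
th=np.linspace(0,2*np.pi,40)
L=[np.c_[-79+24*np.cos(th),np.full(40,yy+s),24+24*np.sin(th)] for yy,h in((73,33),(0,22),(-73,33)) for s in(-h,h)]
L+=[np.float64([[-103,-111,12],[-103,111,12]]),np.float64([[-100,36.5,22],[90,36.5,22]]),np.float64([[90,38,30],[90,108,30]])]
for l in L: cv2.polylines(im,[np.int32(np.clip(proj(c,l@M.T+t,T),-999,1999))],False,(0,0,255),1)
cv2.imwrite("pics/w1.png",im)
```

```text
[422.05194603  83.91917288 123.65318199] 12.492220572088154 [ 0.948  0.317 -0.007]
```

View pics/w1.png

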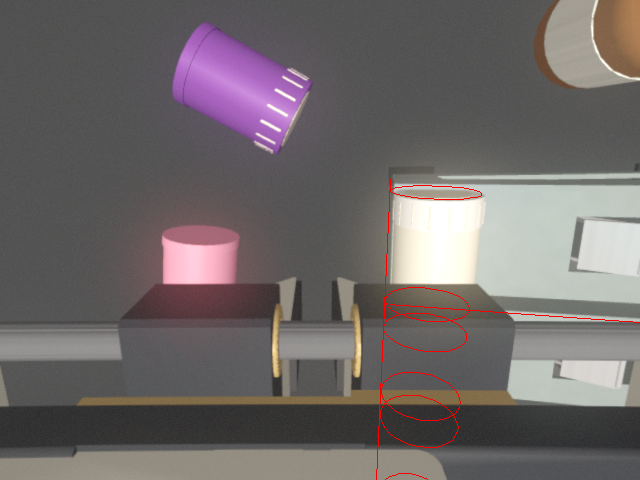

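The wrist view shows the left tall jar (435,190–280) where the model puts it, to about 2 px, with the fingers in front of the lip. The purple jar (245,90) and pink jar (200,255) are clear. Descending.

>>> {"op": "carry_out", "data": {"rows": [[0,2,-20,0],[0.5,2,-40,0],[0.5,2,-60,0],[0.5,2,-70,0],[0.5,2,-74.5,0],[0.5,2,-74.5,0],[0.5,2,-74.5,0],[0.5,2,-74.5,0],[0.5,2,-74.5,0],[0.5,2,-74.5,0]], "hand": 0}}

```text
time: 2.03
tool_pos: [423.4, 87.3, 51.3]
tcp_rot: [2.825, 1.568, -3.134]
contact_force: [-0.1, 0.7, 0.2]
grip_width: 0.2
```

>>> {"op": "carry_out", "data": {"rows": [[2,0,-0.5,0],[4.5,0.5,-1,0],[7,1.5,-1.5,0],[9.5,2,-2,0],[11,2.5,-2,0],[11,2.5,-2,0],[11,2.5,-2,0]]}}

```text
time: 2.62
tool_pos: [434.4, 89.9, 49.2]
tcp_rot: [2.826, 1.567, -3.133]
contact_force: [-0.5, -0.8, -0.2]
grip_width: 0.6
```

Run:
```python
from plant import *
from h import *
o=get_obs();print(o['tool_pos'],o['contact_force'],o['time'])
im=capture("side")[...,::-1];c=camera_info("side");u,v=proj(c,[o['tool_pos']])[0];print(u,v)
x,y=int(u)-50,int(v)-50
cv2.imwrite("pics/s2.png",cv2.resize(im[y:y+85,x:x+110],None,fx=7,fy=7,interpolation=cv2.INTER_CUBIC));print(x,y)
```

```text
[434.40924266  89.87997066  49.21056663] [-0.5348247  -0.8307703  -0.23361216] 2.6167
262.9118642870938 244.75923549084783
212 194
```

View pics/s2.png

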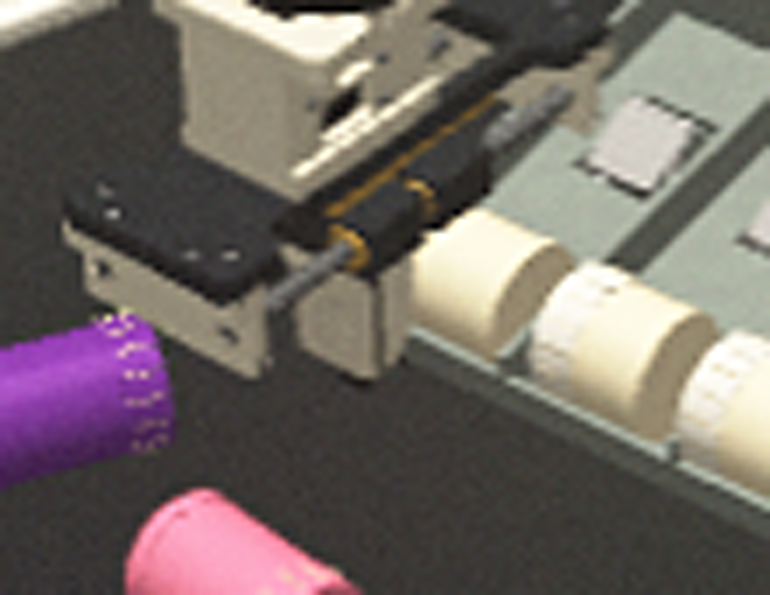

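The side view shows the closed fingers just in front of the lip, in line with the left tall jar, tip near the predicted (263,245). I start the slow push with a force check partway.

>>> {"op": "carry_out", "data": {"rows": [[4,1.5,0,0],[8,2.5,0,0],[12,4,0.7,0],[17,5.5,1.5,0],[22,7.2,2.4,0],[27,9,3.2,0],[32,10.6,4,0],[36,12,4.7,0],[36,12,4.7,0]]}}

```text
time: 3.42
tool_pos: [471.5, 102.1, 54.1]
tcp_rot: [2.771, 1.569, 3.096]
contact_force: [0.2, -0.1, 0.2]
grip_width: 0.2
```

>>> {"op": "carry_out", "data": {"rows": [[5,1.7,0.8,0],[10,3.4,1.6,0],[15,5.1,2.5,0],[20,6.8,3.3,0],[25,8.5,4.2,0],[30,10.2,5,0],[35,11.9,5.8,0],[40,13.6,6.7,0],[45,15.3,7.5,0],[50,17,8.3,0],[54,18.3,9,0],[54,18.3,9,0]]}}

```text
time: 4.42
tool_pos: [526.7, 120.7, 63.3]
tcp_rot: [2.26, 1.57, 2.584]
contact_force: [-0.4, -0.1, -0.4]
grip_width: 0.3
```

```bash
cat > chk.py <<'E'
import sys
from plant import *
from h import *
p=np.load('g.npy');M,t=gut(p)
capture("side");o=get_obs();w=np.array(o['tool_pos']);g=M.T@(w-t)
print(o['time'],w,o['contact_force'],'gutter',np.round(g,1))
yc=73 if g[1]>36 else -73
# expected jar centre x if touched by the finger face (TCP+19 along level)
tip=M.T@(w+19*np.r_[M[0,0],M[1,0],0]/np.hypot(M[0,0],M[1,0])-t)
x=tip[0]+(24-tip[2])*np.tan(np.radians(9))+24/np.cos(np.radians(9));print('jar x',x)
th=np.linspace(0,2*np.pi,40);out=[]
for n,(a,b) in(("scene",(265,208)),("side",(245,175))):
    im=cv2.resize(capture(n)[b:b+110,a:a+150,::-1],None,fx=5,fy=5,interpolation=cv2.INTER_CUBIC)
    for s in(-33,33):
        l=np.c_[x+24*np.cos(th),np.full(40,yc+s),24+24*np.sin(th)]
        cv2.polylines(im,[np.int32((proj(camera_info(n),l@M.T+t)-[a,b]+.5)*5)],False,(0,0,255),1)
    out.append(im)
cv2.imwrite(f"pics/{sys.argv[1]}.png",cv2.resize(np.hstack(out) if len(sys.argv)<3 else out[int(sys.argv[2])],None,fx=.53 if len(sys.argv)<3 else 1,fy=.53 if len(sys.argv)<3 else 1,interpolation=cv2.INTER_AREA))
E
python3 chk.py k1
```

```text
4.4667 [526.15718989 120.59662871  63.09259721] [-0.23157614 -0.67295914 -1.00844618] gutter [-32.7  72.8  23.1]
jar x 11.02813089266879
```

View pics/k1.png

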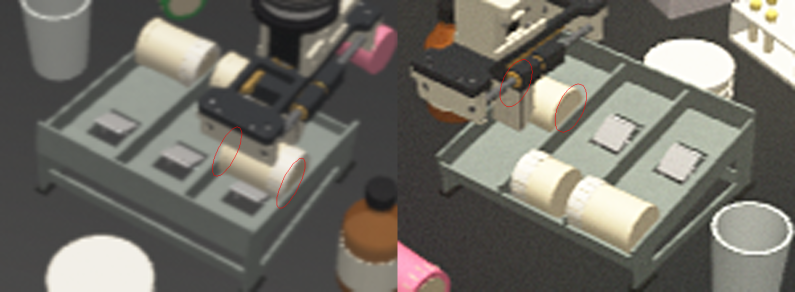

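The left jar is rolling up in front of the fingers (scene half ~265,165) and the other jars are in place. It looks about 3–4 mm short of my prediction, so I go on over the catch and then finish in small steps.

>>> {"op": "carry_out", "data": {"rows": [[5,1.7,0.8,0],[10,3.4,1.6,0],[15,5.1,2.5,0],[20,6.8,3.3,0],[25,8.5,4.2,0],[30,10.2,5,0],[35,11.9,5.8,0],[40,13.6,6.7,0],[44,15,7.4,0],[47,16,7.9,0],[47,16,7.9,0],[47,16,7.9,0]]}}

```text
time: 5.57
tool_pos: [572.5, 136.5, 70.7]
tcp_rot: [2.77, 1.568, 3.095]
contact_force: [0.1, -0.7, -0.6]
grip_width: 0.6
```

```bash
python3 chk.py k2
```

```text
5.6167 [572.2968083  136.46790971  70.66320829] [-0.63099973  0.60793748  1.54778782] gutter [16.7 73.  22.9]
jar x 60.42880538202843
```

View pics/k2.png

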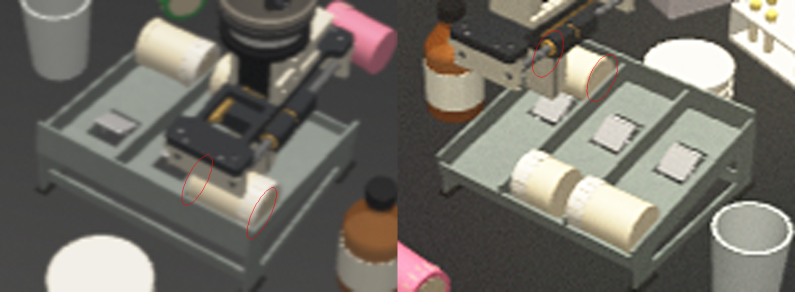

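The jar is close behind the catch, but its end (268,200) still trails the predicted ellipse (262,210) by a few mm. I push on gently towards the stop, watching the force.

>>> {"op": "carry_out", "data": {"rows": [[1,0.3,0.2,0],[2,0.7,0.3,0],[3,1,0.5,0],[4,1.4,0.7,0],[4,1.4,0.7,0],[4,1.4,0.7,0]]}}

```text
time: 6.22
tool_pos: [576.2, 137.8, 71.5]
tcp_rot: [2.803, 1.568, 3.128]
contact_force: [-1.4, -0.9, 2.6]
grip_width: 0.3
```

>>> {"op": "carry_out", "data": {"rows": [[1,0.3,0.2,0],[2,0.7,0.3,0],[2,0.7,0.3,0],[2,0.7,0.3,0]]}}

```text
time: 6.55
tool_pos: [578.5, 138.6, 71.8]
tcp_rot: [2.76, 1.569, 3.085]
contact_force: [0.1, 0.1, 0.6]
grip_width: 0.5
```

>>> {"op": "carry_out", "data": {"rows": [[1,0.3,0.2,0],[1.5,0.5,0.2,0],[1.5,0.5,0.2,0],[1.5,0.5,0.2,0]]}}

```text
time: 6.88
tool_pos: [580.0, 139.1, 72.0]
tcp_rot: [2.747, 1.569, 3.072]
contact_force: [-3.2, -1.6, 2.7]
grip_width: 0.3
```

About 3.6 N back along the push direction, so the jar touches the rear stop. I back off gently, then lift clear.

>>> {"op": "carry_out", "data": {"rows": [[-1.5,-0.5,-0.2,0],[-3,-1,-0.5,0],[-4.5,-1.5,-0.7,0],[-6,-2,-1,0],[-8,-2.7,-1.3,0],[-10,-3.4,-1.6,0],[-12,-4,-2,0],[-15,-5,-2.4,0],[-20,-6.8,-3,0],[-28,-9.5,-3,0],[-36,-12.2,10,0],[-42,-14,35,0],[-42,-14,65,0],[-42,-14,90,0],[-42,-14,95,0]]}}

```text
time: 8.13
tool_pos: [539.7, 125.2, 171.5]
tcp_rot: [-0.169, 1.565, 0.155]
contact_force: [0.7, -0.0, 0.5]
grip_width: 0.3
```

```bash
python3 chk.py k3
```

```text
8.1833 [539.38247882 125.17109258 170.39748185] [ 0.13386148 -0.25038351  0.35908264] gutter [ -2.   72.9 126.9]
jar x 25.196331177695846
```

View pics/k3.png

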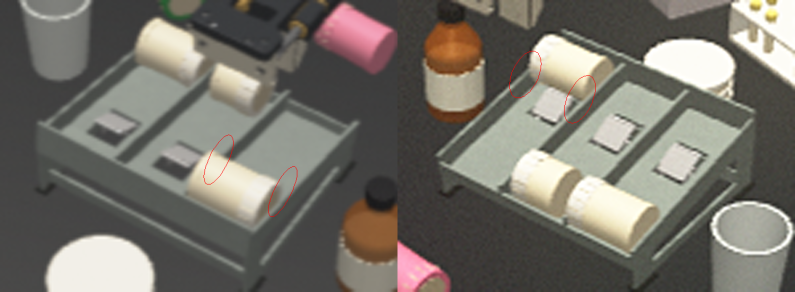

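The left jar is held behind its catch (scene half 235,188), with the short jar and right tall jar in place. Now over to the right gutter: the same path shifted by (+46.9, -138.2).

>>> {"op": "carry_out", "data": {"rows": [[-15,-36,0,0],[-30,-74,0,0],[-45,-112,0,0],[-60,-150,0,0],[-71.4,-178,0,0],[-71.4,-178,-10,0],[-71.4,-178,-40,0],[-71.4,-178,-70,0],[-71.4,-178,-95,0],[-71.4,-178,-112,0],[-71.4,-178,-120,0],[-71.4,-178,-120,0],[-71.4,-178,-120,0],[-71.4,-178,-120,0]]}}

```text
time: 9.45
tool_pos: [466.6, -53.1, 47.3]
tcp_rot: [2.943, 1.57, -3.015]
contact_force: [0.3, 0.3, 0.2]
grip_width: 0.2
```

>>> {"op": "carry_out", "data": {"rows": [[4,1.2,1,0],[8,2.6,2,0],[12,4,2.2,0],[14.7,4.8,2.2,0],[14.7,4.8,2.2,0],[14.7,4.8,2.2,0]]}}

```text
time: 9.95
tool_pos: [481.5, -48.2, 49.6]
tcp_rot: [3.05, 1.57, -2.908]
contact_force: [-0.1, 0.1, 0.0]
grip_width: 0.2
```

Run:
```python
from plant import *
from h import *
o=get_obs();print(o['tool_pos'],o['contact_force'],R.from_euler('xyz',o['tcp_rot']).as_matrix()[:,2])
p=np.load('g.npy');M,t=gut(p);print(M.T@(o['tool_pos']-t))
```

```text
[481.5046504  -48.18369922  49.5552105 ] [-0.11355275  0.11514174  0.01652502] [ 0.94758229  0.3195104  -0.000951  ]
[-129.99716158  -72.78293124   24.80482361]
```

>>> {"op": "carry_out", "data": {"rows": [[4,1.4,0,0],[8,2.7,0,0],[12,4,0.5,0],[17,5.7,1.2,0],[22,7.4,2.1,0],[27,9.1,2.9,0],[32,10.8,3.8,0],[37,12.5,4.6,0],[42,14.2,5.5,0],[47,15.9,6.3,0],[52,17.6,7.1,0],[57,19.3,8,0],[62,21,8.8,0],[67,22.7,9.6,0],[72,24.4,10.5,0],[77,26.1,11.3,0],[82,27.8,12.1,0],[87,29.5,13,0],[92,31.2,13.8,0],[92,31.2,13.8,0]]}}

```text
time: 11.62
tool_pos: [574.8, -16.7, 63.5]
tcp_rot: [-0.688, 1.57, -0.363]
contact_force: [-0.5, -0.7, 0.2]
grip_width: 0.2
```

>>> {"op": "carry_out", "data": {"rows": [[5,1.7,0.8,0],[10,3.4,1.6,0],[15,5.1,2.5,0],[20,6.8,3.3,0],[25,8.5,4.2,0],[30,10.2,5,0],[35,11.9,5.8,0],[40,13.6,6.7,0],[44,15,7.4,0],[47,16,7.9,0],[47,16,7.9,0],[47,16,7.9,0]]}}

```text
time: 12.62
tool_pos: [622.0, -0.5, 71.1]
tcp_rot: [-0.414, 1.57, -0.089]
contact_force: [-0.0, -0.3, 0.4]
grip_width: 0.6
```

Expected stop contact is near (627, 1, 72). Small steps now.

>>> {"op": "carry_out", "data": {"rows": [[1,0.3,0.2,0],[2,0.7,0.3,0],[3,1,0.5,0],[3,1,0.5,0],[3,1,0.5,0]]}}

```text
time: 13.03
tool_pos: [625.0, 0.5, 71.6]
tcp_rot: [-0.307, 1.57, 0.018]
contact_force: [-0.7, 0.2, 0.1]
grip_width: 0.4
```

>>> {"op": "carry_out", "data": {"rows": [[1,0.3,0.2,0],[1.5,0.5,0.2,0],[1.5,0.5,0.2,0],[1.5,0.5,0.2,0]]}}

```text
time: 13.37
tool_pos: [626.5, 1.0, 72.0]
tcp_rot: [-0.456, 1.57, -0.131]
contact_force: [-1.4, -0.9, 3.3]
grip_width: 0.4
```

>>> {"op": "carry_out", "data": {"rows": [[-1.5,-0.5,-0.2,0],[-3,-1,-0.5,0],[-4.5,-1.5,-0.7,0],[-6,-2,-1,0],[-8,-2.7,-1.3,0],[-10,-3.4,-1.6,0],[-12,-4,-2,0],[-15,-5,-2.4,0],[-20,-6.8,-3,0],[-28,-9.5,-3,0],[-36,-12.2,10,0],[-42,-14,35,0],[-60,-20,65,0],[-90,-30,90,0],[-120,-40,110,0],[-150,-50,120,0],[-170,-57,120,0],[-170,-57,120,0]]}}

```text
time: 14.87
tool_pos: [452.7, -56.7, 192.8]
tcp_rot: [-1.536, 1.57, -1.212]
contact_force: [0.8, -0.8, -0.6]
grip_width: 0.5
```

```bash
python3 chk.py k4
```

```text
14.9167 [454.69479774 -56.4813311  192.64339386] [ 0.52914807 -0.47100674  0.16965198] gutter [-135.3  -72.   170.5]
jar x -114.99320414572982
```

View pics/k4.png

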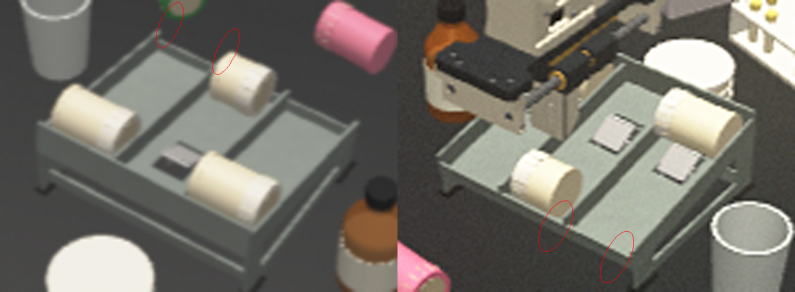

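Both tall jars are held behind their catches (scene half 95,118 and 235,188), the short jar is at the front (243,82), and the hand is clear. Before handing in, I check numerically that nothing moves.

Run:
```python
from plant import *
import numpy as np
a=capture("scene").astype(int)
for i in range(8): b=capture("scene").astype(int)
print("mean/max diff over rack",np.abs(a-b)[208:312,272:408].mean(),np.abs(a-b)[208:312,272:408].max(),get_obs()['contact_force'])
close_job()
```

```text
mean/max diff over rack 0.4172794117647059 3 [-0.54004445 -0.20908001 -0.42184351]
the job is handed in; nothing more can be done
```

I rolled both tall jars (the two outer gutters) up with closed fingertips until they reached the rear stop. I then backed off slowly, and each one settled behind its catch. The job is handed in at about 15 s of the 51 s allowed.

- **Last checks:** the final views show both tall jars behind their catches, the short jar still at the front of the middle gutter, and nothing else that I could see out of place. The hand was clear of everything. Over the last 0.4 s the rack pictures differed only by noise (at most 3 grey levels).
- **Forces:** I read at most about 4 N on the tool, and only at the ends of moves.
- **What disagreed:**
  - The jars sat about 3–4 mm lower than I predicted from the fingertip position, so I finished each push by feeling for the rear stop.
  - The force at the stop was clear for the left jar (about 3.6 N against the push). It was weaker for the right jar (about 1.7 N), but at the expected position.
  - The rack fit with the slope left free gave 7° instead of 9°. I used the stated 9°.
- **Not measured:** the catch angles and the jars' final positions, which I judged only from the pictures.

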